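Pack the laser torches and their charger into the kit tray

TASK

The lesson is over: pack the kit tray. Lay each laser torch down in the insert marked with the colour of the torch's ring (label on the floor, block at one end), with the lens end towards that insert's coloured block, and put the charger flat in the pocket of the all-grey insert. Lower the things into place rather than dropping them, and do not push the glass dish with the mineral about.

Things in the scene. Friction and masses are not known exactly. Their poses are not given: they have to be found in the camera images.
- torch_green: laser torch lying on its side on the table: black cylinder 104 mm long (its y axis), 32 mm thick, 0.12 kg, green ring at the lens end. -y points to the lens end. Origin under its middle on its skin; the torch's axis is 16 mm above the origin. Loose: it rolls if pushed sideways. Grasp across the middle
- torch_violet: laser torch lying on its side on the table: black cylinder 104 mm long (its y axis), 32 mm thick, 0.12 kg, violet ring at the lens end. -y points to the lens end. Origin under its middle on its skin; the torch's axis is 16 mm above the origin. Loose: it rolls if pushed sideways. Grasp across the middle
- torch_yellow: laser torch lying on its side on the table: black cylinder 104 mm long (its y axis), 32 mm thick, 0.12 kg, yellow ring at the lens end. -y points to the lens end. Origin under its middle on its skin; the torch's axis is 16 mm above the origin. Loose: it rolls if pushed sideways. Grasp across the middle
- charger_block: black charger block, a box 42 mm (x) x 62 mm (y) x 30 mm high with a pale label on top, 0.09 kg, lying flat on the table. Origin: middle of its underside, z up. Grasp it across its 42 mm width (x)
- insert_green: grey torch insert fixed in the kit tray, 136 (y) x 92 (x); green label on the floor; -y end: green block 12 thick, 36 high. Origin: middle of that end's bottom edge, 3 mm above the table. Two V saddles, 42 wide at the top, 21.5 high; seat middle at y +72: torch along y, lens to -y, axis 23 above the origin, 8 mm play each end. 52 mm gap between saddles for fingers (floor 4 high; tray rim 6)
- insert_violet: grey torch insert fixed in the kit tray, 136 (y) x 92 (x); violet label on the floor; -y end: violet block 12 thick, 36 high. Origin: middle of that end's bottom edge, 3 mm above the table. Two V saddles, 42 wide at the top, 21.5 high; seat middle at y +72: torch along y, lens to -y, axis 23 above the origin, 8 mm play each end. 52 mm gap between saddles for fingers (floor 4 high; tray rim 6)
- insert_yellow: grey torch insert fixed in the kit tray, 136 (y) x 92 (x); yellow label on the floor; -y end: yellow block 12 thick, 36 high. Origin: middle of that end's bottom edge, 3 mm above the table. Two V saddles, 42 wide at the top, 21.5 high; seat middle at y +72: torch along y, lens to -y, axis 23 above the origin, 8 mm play each end. 52 mm gap between saddles for fingers (floor 4 high; tray rim 6)
- insert_charger: all-grey insert fixed in the kit tray, 136 (y) x 92 (x) mm, with a rectangular pocket, black mat on its floor. Origin: middle of the bottom edge of its taller (36 mm) -y end, 3 mm above the table. Pocket 58 (x) x 78 (y) mm, middle at y +72, floor 4 above the origin, walls 22 high, open at both sides over the middle 48 mm for fingers. Charger's long side along y, either way round
- kit_tray: white shallow tray fixed on the table, 204 mm (x) x 294 mm (y), rim 9 mm high, holding the four inserts two by two, their coloured ends all to its -y. Origin: middle of its underside. Behind it a 230 mm tall polariser stand begins about 0.69 m ahead of the robot and 0.12 to 0.23 m to its left, with other equipment along the back: come to the tray from the robot's side
- glass_dish: clear glass dish, 103 mm across, 16 mm high, standing among the torches with a brown mineral in it (top 28 mm above the table); not to be shifted. Origin: middle of its underside
Mind the look-alikes: they are no part of the job. What is shaped like the torch_green but orange is not meant.

How it is judged:
At the end, for the whole second after the job is handed in: Each torch rests down in the saddles of its colour's insert: lens end towards the coloured stop, within 14 mm sideways and 12 mm lengthwise of the seat's middle, within 0.12 rad of parallel. The charger rests flat on the floor of the grey insert's pocket, within 12 mm of its middle. All are still (y of insert_green in the frame of torch_green between -0.084 and -0.06 m and x of torch_green in the frame of insert_green between -0.014 and 0.014 m and z of torch_green in the frame of insert_green between 0.002 and 0.014 m and angle between the y axis of torch_green and the y axis of insert_green, either way round below 0.12 rad and y of insert_violet in the frame of torch_violet between -0.084 and -0.06 m and x of torch_violet in the frame of insert_violet between -0.014 and 0.014 m and z of torch_violet in the frame of insert_violet between 0.002 and 0.014 m and angle between the y axis of torch_violet and the y axis of insert_violet, either way round below 0.12 rad and y of insert_yellow in the frame of torch_yellow between -0.084 and -0.06 m and x of torch_yellow in the frame of insert_yellow between -0.014 and 0.014 m and z of torch_yellow in the frame of insert_yellow between 0.002 and 0.014 m and angle between the y axis of torch_yellow and the y axis of insert_yellow, either way round below 0.12 rad and y of charger_block in the frame of insert_charger between 0.06 and 0.084 m and x of charger_block in the frame of insert_charger between -0.012 and 0.012 m and z of charger_block in the frame of insert_charger between -0.001 and 0.009 m and angle between charger_block's own z axis and vertical below 0.12 rad and linear speed of each of torch_green, torch_violet, torch_yellow, charger_block below 0.02 m/s); the robot touches nothing.
It fails at once if the glass dish with the mineral sample is pushed more than 20 mm (distance of glass_dish from where it was at the start of the episode above 0.02 m).
It fails at once if a torch or the charger is dropped into its insert (arrives faster than 0.9 m/s) ((distance between torch_green and insert_green below 0.09 m and linear speed of torch_green above 0.9 m/s) or (distance between torch_violet and insert_violet below 0.09 m and linear speed of torch_violet above 0.9 m/s) or (distance between torch_yellow and insert_yellow below 0.09 m and linear speed of torch_yellow above 0.9 m/s) or (distance between charger_block and insert_charger below 0.09 m and linear speed of charger_block above 0.9 m/s)).
It also fails if it takes over 112 s, if anything falls off the work surface, if the arm or the gripper's body presses on something with over 40 N, if the wrist force passes 120 N, or if a joint passes its speed limit or range.

ROBOT

A 7-joint arm with a two-finger parallel gripper is mounted at the origin on a cart in front of the work surface, level with it; the furniture and walls round the work are solid. World frame = base frame: x ahead of the robot, y to its left, z up, the work surface at z = 0. Lengths are in m, angles in rad, forces in N, time in s.
With the tool pointing down it reaches from about 0.4 to 0.85 m from the base axis. Payload 10.4 kg.
Tool frame: the origin (TCP) lies on the centre line of the jaws, within the pads' length; the fingertips stand 19 mm ahead of it and the grasp point (between the pads) is the TCP; z points along the fingers, x is the direction in which the jaws open and shut, and the axes are right-handed (so a half turn about z gives the same grasp; the last joint's range is limited). The gripper opens to 85 mm and grips with 20 to 120 N. Pads are 22 mm wide; open, the fingers measure 114 mm over their backs; the gripper's body (76 mm by 85 mm) begins 54 mm behind the grasp point. The pads swing forward as they close: fully open they stand 13 mm farther back than shut.
Start: joints at [1.163, 0.332, -0.065, 1.46, 0.022, 1.35, -0.088], TCP at [0.235, -0.579, 0.25] pointing down, gripper open.
Joint ranges: [-2.6, 2.6], [-0.5, 2.12], [-1.47, 1.34], [0.16, 2.42], [-1.27, 4.41], [0.06, 2.06], [-2.6, 2.6]. Speed limits (rad/s): [2.22, 2.22, 2.79, 2.79, 3.14, 3.14, 3.14].

INTERFACE

Orientations are given as [roll, pitch, yaw] about the fixed x, y, z axes, in that order (R = Rz(yaw) Ry(pitch) Rx(roll)).
In Python, from cell import r, capture, get_calibration, ticket, spot_in, trace gives the robot as it stands.
- The arm moves only by the shell command python3 -m crank 'ROWS' [FORCE]. ROWS is JSON, a list of rows, each a list of 7 numbers: the closure, from -1 (fully open) to 1 (shut), so that 0 is half open, then the shift along the tool's x, y, z in mm, then the turn, a rotation vector about the tool's x, y, z in rad. In form: [[hand, dx, dy, dz, rx, ry, rz], ...]. A call has 1 to 12 rows; each row shifts and turns the pose as measured when the row begins, along the tool's axes as they then stand; what a row does not reach is not made up. A row lasts 1/10 s, in which the tool goes at most 50 mm and 8.59 degrees, less where a joint would pass 70% of its speed; a pose out of reach is approached as far as the arm can. A call with a gripper value outside its range is refused whole. The fingers move at their own pace and stop on an object; FORCE is the grip in N (left out, the last holds). Time passes only in rows, so rows that do not move let the fingers close. It gives the time, the measured TCP pose, the force and the opening at its end, in the units of the state.
- r.state(): the state, without advancing time (a new reading comes with each control period).
- capture(name): name is "scene" or "top" or "wrist"; returns the picture (384x512x3 uint8, blue, green, red); there is no depth.
- get_calibration(name): a dict with "intrinsics" (3x3 intrinsics, pixels), "camera_from_world" (4x4, takes a point from world to camera coordinates); the wrist camera has in their place "tool_from_camera" (4x4, takes a point from camera to tool coordinates, whose origin is the TCP and whose axes are the tool frame's). Camera axes: x right, y down, z forward; pixel columns grow to the right and rows downward; lengths in m; the calibration is good to about 2 mm. A picture is of the moment at which its call begins: read the wrist's pose just before it. get_calibration takes no time and is no camera call.
- ticket.hand_in(): hands the job in, once; it reports no verdict.
Trained networks look in the newest picture that a camera, given by its name, has taken for a name from the list of things; names that differ only in an ending like _2 or _b are one class to them, and where a whole thing is asked for, a point or a joint stands for the part that bears it (a point fixed in the world has none). Each returns a list of dicts, best first, with "conf" (0 to 1); they miss things now and then, are a little off and sometimes report something else, mostly with a low value. They report only what shows in the picture. A call takes as long as a camera call. They do not tell look-alikes from the thing itself.
- spot_in(query, camera): "bbox" ([left, top, width, height] in pixels, round what is visible of it).
- trace(query, camera): "region" (384x512 bool, what is visible of it) and "bbox" ([left, top, width, height] in pixels, round what is visible of it).
The state is a dict: "t": time; "q": joint angles; "dq": joint speeds; "effort": joint torques, N m; "tcp_pos": TCP position; "eef_rot": TCP orientation; "ft_force": force on the tool from outside, world axes, zero at the start; "torque": the same for the moment, N m; "gripper_width": finger opening in m.
Only numpy, scipy, OpenCV 4.12 (cv2) and the standard library are available. Lean on these libraries where they do the work, as an engineer would, in place of code of your own. Each camera call takes 0.05 s, during which the arm holds its last target. There are 200 camera calls.

## Working session

There is one attempt and no reset: what is moved stays moved. The work goes in short steps, Python scripts to look and compute and a shell command to move; the robot and the scene stay as the last step left them, time stands still between calls to the robot, and variables do not carry over. Pictures are saved under pics/ and viewed, about 12 in all and at most 16, crops included, and the job is handed in when it is done.

```bash
mkdir -p pics; ls; python3 - <<'E'
from cell import r,capture,get_calibration
import cv2,numpy as np
print(r.state())
for n in("scene","top"):
    im=capture(n);cv2.imwrite(f"pics/{n}0.png",cv2.resize(im,(800,600),interpolation=cv2.INTER_CUBIC))
    c=get_calibration(n);print(n,np.round(c["intrinsics"],1).tolist(),np.round(c["camera_from_world"],3).tolist())
print(get_calibration("wrist"))
E
```

```text
pics
{'t': 0.0, 'q': array([ 1.16335583,  0.33287557, -0.06469036,  1.46094164,  0.02158944,
        1.34990492, -0.08847716]), 'dq': array([-0.00152117,  0.00089017,  0.00246243, -0.00085906, -0.00039839,
        0.00114565, -0.00153901]), 'effort': array([ 5.42722937e-04, -6.25466394e+01,  4.93270636e-02, -3.91605949e+01,
        1.61902659e-02,  1.01492781e-02,  6.07853352e-06]), 'tcp_pos': array([ 0.2344941 , -0.57896386,  0.24951342]), 'eef_rot': array([ 3.14153297e+00,  1.43325270e-03, -1.18592347e+00]), 'ft_force': array([-0.4306543 , -0.24588408, -0.38561983]), 'torque': array([ 8.38026273e-06, -4.83680954e-02,  1.77862635e-02]), 'gripper_width': 0.08542610441553145}
scene [[456.7, 0.0, 252.7], [0.0, 456.7, 197.3], [0.0, 0.0, 1.0]] [[-0.669, -0.743, -0.001, 0.25], [-0.46, 0.416, -0.785, 0.339], [0.584, -0.525, -0.62, 1.053], [0.0, 0.0, 0.0, 1.0]]
top [[444.8, 0.0, 253.6], [0.0, 444.8, 189.0], [0.0, 0.0, 1.0]] [[0.012, -1.0, -0.004, -0.129], [-0.982, -0.011, -0.187, 0.516], [0.187, 0.007, -0.982, 1.316], [0.0, 0.0, 0.0, 1.0]]
{'intrinsics': array([[272.19770108,   0.        , 253.77840436],
       [  0.        , 272.19770108, 191.37527224],
       [  0.        ,   0.        ,   1.        ]]), 'tool_from_camera': array([[ 9.99998813e-01, -9.35108425e-04, -1.22476001e-03,
         1.16128557e-03],
       [ 1.25468589e-03,  9.55533546e-01,  2.94879753e-01,
        -7.49943696e-02],
       [ 8.94554732e-04, -2.94880940e-01,  9.55533585e-01,
        -1.23907983e-01],
       [ 0.00000000e+00,  0.00000000e+00,  0.00000000e+00,
         1.00000000e+00]])}
```

View pics/top0.png

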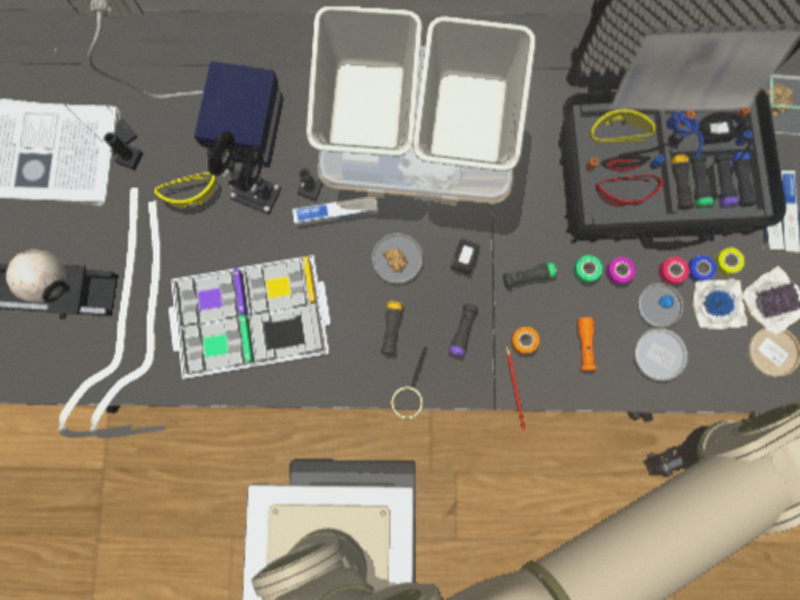

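View pics/scene0.png

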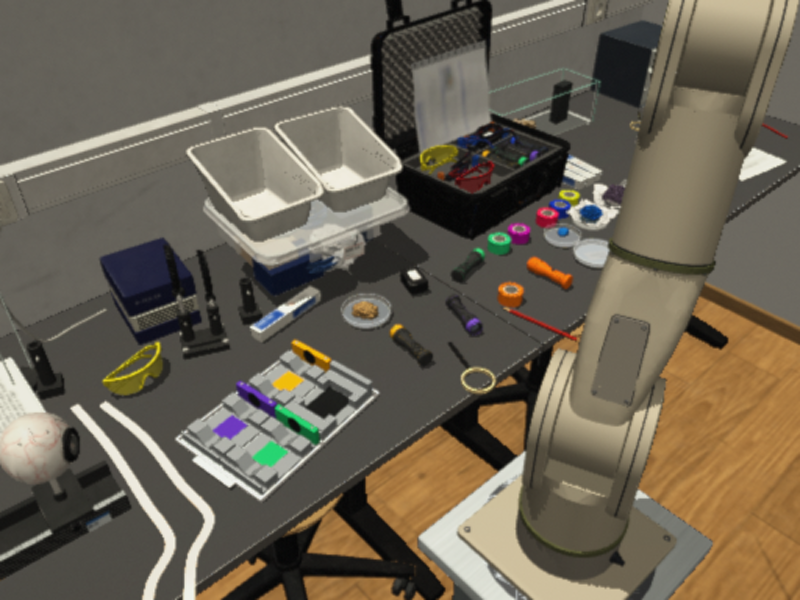

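The top view (800 px scale) shows the green torch at (530,275), lens to the right. Yellow is at (393,328) with its lens up, and violet at (463,330) with its lens down. The charger is at (465,256), the dish at (397,258) and the tray at (248,316), with the coloured ends to the right. The case holds look-alikes and there is an orange one at (587,345). Next I measure these from both views.

```bash
cat > h.py <<'E'
import numpy as np,cv2
from cell import r,capture,get_calibration,trace,spot_in
from scipy.spatial.transform import Rotation as R
def cam(name):
    c=get_calibration(name);K=c["intrinsics"]
    if name=="wrist":
        s=r.state();T=np.eye(4);T[:3,:3]=R.from_euler("xyz",s["eef_rot"]).as_matrix();T[:3,3]=s["tcp_pos"]
        W=T@c["tool_from_camera"]
    else: W=np.linalg.inv(c["camera_from_world"])
    return K,W
def ray(cm,p):
    K,W=cm;d=W[:3,:3]@np.linalg.solve(K,[p[0],p[1],1.]);return W[:3,3],d/np.linalg.norm(d)
def onz(cm,p,z):
    o,d=ray(cm,p);return o+d*(z-o[2])/d[2]
def tri(c1,p1,c2,p2):
    o,d=ray(c1,p1);a,b=ray(c2,p2);t=np.linalg.lstsq(np.stack([d,-b],1),a-o,rcond=None)[0]
    x,y=o+t[0]*d,a+t[1]*b;return (x+y)/2,np.linalg.norm(x-y)
def proj(cm,X):
    K,W=cm;q=K@(W[:3,:3].T@(np.asarray(X)-W[:3,3]));return q[:2]/q[2]
HUE={"green":(55,85),"violet":(125,150),"yellow":(15,32)}
def blobs(im,col,mn=6):
    h=cv2.cvtColor(im,cv2.COLOR_BGR2HSV);lo,hi=HUE[col]
    m=cv2.inRange(h,(lo,110,70),(hi,255,255));n,l,s,c=cv2.connectedComponentsWithStats(m)
    return [(c[i].round(1).tolist(),int(s[i,4])) for i in range(1,n) if s[i,4]>=mn]
def cen(reg):
    ys,xs=np.nonzero(reg);(c,sz,a)=cv2.minAreaRect(np.stack([xs,ys],1).astype(np.float32))
    return np.array([xs.mean(),ys.mean()]),cv2.boxPoints((c,sz,a)),sz
E
python3 - <<'E'
from h import *
C={n:cam(n) for n in("top","scene")};I={n:capture(n) for n in C}
for q in["torch_green","charger_block","glass_dish","kit_tray","insert_charger","insert_green"]:
    D={n:[(cen(d["region"])[0],d["conf"]) for d in trace(q,n)[:8] if d["region"].any()] for n in C}
    for p,c in D["top"]:
        w=onz(C["top"],p,.016);b=None
        for p2,_ in D["scene"]:
            X,e=tri(C["top"],p,C["scene"],p2)
            if e<.012 and -.03<X[2]<.08: b=(X.round(3).tolist(),round(e,3))
        print(q,round(c,2),p.round(1),w.round(3),b)
for col in HUE:
    t=blobs(I["top"],col);s=blobs(I["scene"],col)
    for p,a in t:
        w=onz(C["top"],p,.016)
        if not(.2<w[0]<.75 and -.5<w[1]<.5):continue
        print(col,p,a,w.round(3),[(tri(C["top"],p,C["scene"],p2)[0].round(3).tolist(),a2) for p2,a2 in s if tri(C["top"],p,C["scene"],p2)[1]<.006 and -.02<tri(C["top"],p,C["scene"],p2)[0][2]<.07])
E
```

```text
torch_green 0.76 [338.8 175.3] [ 0.571 -0.391  0.016] ([0.569, -0.392, 0.016], np.float64(0.004))
torch_green 0.66 [172.7 205.5] [0.468 0.13  0.016] None
torch_green 0.54 [374.9 219.1] [ 0.433 -0.499  0.016] ([0.432, -0.5, 0.016], np.float64(0.003))
charger_block 0.7 [297.2 163.5] [ 0.608 -0.26   0.016] ([0.607, -0.261, 0.014], np.float64(0.004))
glass_dish 0.59 [253.5 164. ] [ 0.605 -0.121  0.016] ([0.604, -0.123, 0.007], np.float64(0.007))
glass_dish 0.48 [138.3 220.1] [0.421 0.234 0.016] None
kit_tray 0.78 [176.5 203.1] [0.476 0.118 0.016] None
insert_charger 0.73 [182.9 212.6] [0.447 0.097 0.016] ([0.442, 0.092, 0.023], np.float64(0.01))
insert_green 0.82 [138.3 220. ] [0.422 0.235 0.016] ([0.42, 0.232, 0.014], np.float64(0.007))
insert_green 0.7 [297.5 163. ] [ 0.61  -0.26   0.016] None
green [352.9, 172.2] 39 [ 0.582 -0.435  0.016] [([0.577, -0.435, 0.026], 21)]
green [157.1, 216.2] 133 [0.434 0.177 0.016] []
green [137.5, 220.8] 177 [0.419 0.237 0.016] [([0.419, 0.237, 0.009], 203)]
violet [153.1, 186.2] 108 [0.529 0.194 0.016] [([0.526, 0.19, 0.028], 185)]
violet [133.9, 191.0] 150 [0.513 0.254 0.016] [([0.513, 0.254, 0.009], 173)]
violet [291.9, 223.6] 31 [ 0.416 -0.242  0.016] [([0.416, -0.241, 0.024], 37)]
yellow [121.0, 121.4] 327 [0.742 0.31  0.016] [([0.743, 0.311, 0.012], 635)]
yellow [252.7, 165.5] 106 [ 0.6   -0.118  0.016] [([0.599, -0.119, 0.014], 130)]
yellow [197.4, 178.4] 120 [0.556 0.056 0.016] [([0.552, 0.053, 0.029], 218)]
yellow [177.5, 183.6] 177 [0.538 0.118 0.016] [([0.538, 0.118, 0.01], 157)]
yellow [252.1, 195.1] 53 [ 0.504 -0.118  0.016] [([0.503, -0.118, 0.023], 48)]
yellow [336.2, 217.0] 156 [ 0.438 -0.379  0.016] []
yellow [51.1, 267.3] 213 [0.274 0.492 0.016] []
yellow [260.1, 263.7] 24 [ 0.293 -0.145  0.016] [([0.295, -0.144, -0.012], 15)]
```

```bash
cat >> h.py <<'E'
def plan(x,y,z,yaw,vmax=45,wmax=.14,hand=-1):
    """print tool-axis steps that go straight to the world pose (tool pointing down)"""
    s=r.state();p=s["tcp_pos"].copy();Rm=R.from_euler("xyz",s["eef_rot"]);G=R.from_euler("xyz",[np.pi,0,yaw])
    D=np.array([x,y,z])-p;w=(G*Rm.inv()).as_rotvec();n=int(max(1,np.ceil(np.linalg.norm(D)*1e3/vmax),np.ceil(np.linalg.norm(w)/wmax)))
    out=[]
    for i in range(n):
        d=Rm.inv().apply(D/n)*1e3;rv=Rm.inv().apply(w/n);out.append([hand]+[round(float(v)) if abs(v)>=5 else round(float(v),1) for v in d]+[round(float(v),3) for v in rv])
        Rm=R.from_rotvec(w/n)*Rm
    print("now",p.round(4),s["eef_rot"].round(3),"w",round(s["gripper_width"],4),"F",s["ft_force"].round(1),"t",round(s["t"],2));print(out)
E
python3 -c "
from h import *
plan(.57,-.391,.2,.23)"
```

```text
now [ 0.2346 -0.5793  0.2504] [-3.142 -0.    -1.186] w 0.0856 F [0.4 0.2 0.3] t 0.8
[[-1, -4.4, -35, 4.6, 0.0, -0.0, -0.129], [-1, 0.1, -35, 4.6, 0.0, -0.0, -0.129], [-1, 4.6, -35, 4.6, 0.0, -0.0, -0.129], [-1, 9, -34, 4.6, 0.0, -0.0, -0.129], [-1, 13, -32, 4.6, 0.0, -0.0, -0.129], [-1, 17, -30, 4.6, 0.0, -0.0, -0.129], [-1, 21, -28, 4.6, 0.0, -0.0, -0.129], [-1, 24, -25, 4.6, 0.0, -0.0, -0.129], [-1, 27, -22, 4.6, 0.0, -0.0, -0.129], [-1, 30, -18, 4.6, 0.0, -0.0, -0.129], [-1, 32, -14, 4.6, 0.0, -0.0, -0.129]]
```

```bash
python3 -m crank '[[-1,-4,-35,5,0,0,-0.13],[-1,0,-35,5,0,0,-0.13],[-1,5,-35,5,0,0,-0.13],[-1,9,-34,5,0,0,-0.13],[-1,13,-32,5,0,0,-0.13],[-1,17,-30,5,0,0,-0.13],[-1,21,-28,5,0,0,-0.13],[-1,24,-25,4,0,0,-0.13],[-1,27,-22,4,0,0,-0.13],[-1,30,-18,4,0,0,-0.13],[-1,32,-14,4,0,0,-0.13],[-1,0,0,0,0,0,0]]' 40
python3 - <<'E'
from h import *
plan(.57,-.391,.2,.23)
c=cam("wrist");im=capture("wrist");cv2.imwrite("pics/w1.png",im)
print(blobs(im,"green"))
for d in trace("torch_green","wrist")[:4]:
    p,b,sz=cen(d["region"]);print(d["conf"],p.round(1),onz(c,p,.016).round(4),np.round(sz,1),[onz(c,q,.016)[:2].round(4).tolist() for q in b])
E
```

```text
t: 2.0
tcp_pos: [0.5744, -0.3762, 0.1968]
eef_rot: [3.14, 0.0, 0.297]
ft_force: [-0.2, 0.8, 0.8]
gripper_width: 0.0854
now [ 0.5744 -0.3762  0.1968] [3.14  0.    0.297] w 0.0854 F [-0.2  0.8  0.8] t 2.0
[[-1, -9, 13, -3.2, 0.002, 0.0, 0.067]]
[([243.7, 225.2], 258), ([229.8, 270.8], 1112)]
0.88 [108.1 235.6] [ 0.4247 -0.5025  0.016 ] [94.5 27.2] [[0.3684, -0.5245], [0.3721, -0.4866], [0.4834, -0.4816], [0.4831, -0.5204]]
0.86 [244.7 186.8] [ 0.5682 -0.393   0.016 ] [28.  91.1] [[0.5675, -0.4521], [0.5395, -0.3452], [0.5693, -0.3366], [0.6005, -0.4427]]
```

View pics/w1.png

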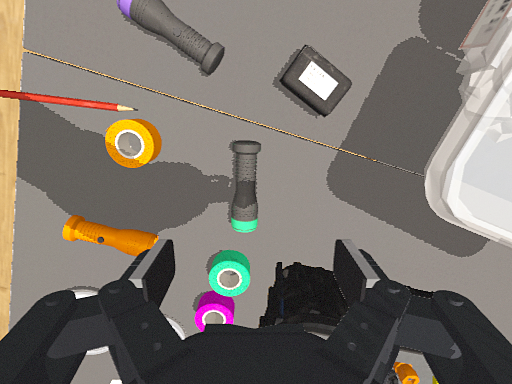

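The wrist view shows the green torch at (245,187) with its ring down at (243,225), and clear table on both sides for the fingers. I go down on it at yaw 0.256.

```bash
python3 -m crank '[[-1,-8,15,10,0,0,0.04],[-1,0,3,35,0,0,0],[-1,0,0,40,0,0,0],[-1,0,0,40,0,0,0],[-1,0,0,20,0,0,0],[-1,0,0,0,0,0,0]]'
python3 -c "
from h import *
plan(.569,-.394,.026,.256,30)"
```

```text
t: 2.7
tcp_pos: [0.558, -0.4192, 0.0469]
eef_rot: [3.128, 0.007, 0.213]
ft_force: [-0.7, -0.1, 0.4]
gripper_width: 0.0854
now [ 0.558  -0.4192  0.0469] [3.128 0.007 0.213] w 0.0854 F [-0.7 -0.1  0.4] t 2.7
[[-1, 8, -11, 10, 0.007, 0.004, -0.021], [-1, 8, -11, 10, 0.007, 0.004, -0.021]]
```

```bash
python3 -m crank '[[-1,0,0,0,0,0,0]]'
python3 -c "
from h import *
plan(.569,-.394,.046,.256,30)"
python3 -m crank '[[-1,16,-22,0,0.014,0.008,-0.04],[-1,0,0,0,0,0,0],[-1,0,0,0,0,0,0]]'
python3 -c "
from h import *
plan(.569,-.394,.026,.256,30)"
```

```text
t: 2.8
tcp_pos: [0.5565, -0.4212, 0.0469]
eef_rot: [3.127, 0.008, 0.209]
ft_force: [0.5, 0.3, 1.2]
gripper_width: 0.0853
now [ 0.5565 -0.4212  0.0469] [3.127 0.008 0.209] w 0.0853 F [0.5 0.3 1.2] t 2.8
[[-1, 18, -24, 0.4, 0.014, 0.008, -0.047]]
t: 3.1
tcp_pos: [0.5679, -0.3994, 0.0506]
eef_rot: [3.137, -0.003, 0.245]
ft_force: [-0.5, -1.3, -0.3]
gripper_width: 0.0851
now [ 0.5679 -0.3994  0.0506] [ 3.137e+00 -3.000e-03  2.450e-01] w 0.0851 F [-0.5 -1.3 -0.3] t 3.1
[[-1, 2.3, -5, 25, 0.004, -0.003, -0.011]]
```

```bash
python3 -m crank '[[-1,2,-5,12,0.004,-0.003,-0.011],[-1,0,0,11,0,0,0],[-1,0,0,0,0,0,0]]'
python3 -c "
from h import *
plan(.569,-.394,.026,.256,30)
cv2.imwrite('pics/w2.png',capture('wrist'))"
```

```text
t: 3.4
tcp_pos: [0.5697, -0.3944, 0.028]
eef_rot: [3.139, -0.002, 0.256]
ft_force: [-0.3, 0.9, 0.4]
gripper_width: 0.0853
now [ 0.5697 -0.3944  0.028 ] [ 3.139e+00 -2.000e-03  2.560e-01] w 0.0853 F [-0.3  0.9  0.4] t 3.4
[[-1, -0.6, -0.6, 2.0, 0.003, -0.002, 0.0]]
```

View pics/w2.png

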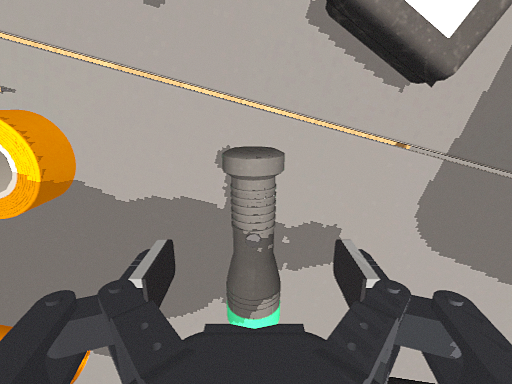

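The torch stands parallel and centred between the pads, with its axis at column 253. Closing now.

```bash
python3 -m crank '[[1,0,0,1.5,0,0,0],[1,0,0,0,0,0,0],[1,0,0,0,0,0,0],[1,0,0,0,0,0,0],[1,0,0,0,0,0,0],[1,0,0,0,0,0,0],[1,0,0,0,0,0,0]]' 40
python3 -m crank '[[1,0,0,-15,0,0,0],[1,0,0,-30,0,0,0],[1,0,0,-40,0,0,0],[1,0,0,-30,0,0,0],[1,0,0,0,0,0,0],[1,0,0,0,0,0,0]]'
python3 -c "
from h import *
plan(.419,.237,.15,.182,45,hand=1)"
```

```text
t: 4.15
tcp_pos: [0.5701, -0.3949, 0.0275]
eef_rot: [3.138, -0.002, 0.256]
ft_force: [0.6, -0.3, -1.4]
gripper_width: 0.0302
t: 4.75
tcp_pos: [0.5692, -0.3941, 0.1505]
eef_rot: [3.139, -0.002, 0.256]
ft_force: [-0.0, -0.2, -1.7]
gripper_width: 0.03
now [ 0.5692 -0.3941  0.1505] [ 3.139e+00 -2.000e-03  2.560e-01] w 0.03 F [-0.  -0.2 -1.7] t 4.75
[[1, 1.0, -43, -0.1, 0.0, -0.0, 0.005], [1, 0.8, -43, -0.1, 0.0, -0.0, 0.005], [1, 0.5, -43, -0.1, 0.0, -0.0, 0.005], [1, 0.3, -43, -0.1, 0.0, -0.0, 0.005], [1, 0.1, -43, -0.1, 0.0, -0.0, 0.005], [1, -0.1, -43, -0.1, 0.0, -0.0, 0.005], [1, -0.3, -43, -0.0, 0.0, -0.0, 0.005], [1, -0.5, -43, -0.0, 0.0, -0.0, 0.005], [1, -0.7, -43, -0.0, 0.0, -0.0, 0.005], [1, -1.0, -43, -0.0, 0.0, -0.0, 0.005], [1, -1.2, -43, -0.0, 0.0, -0.0, 0.005], [1, -1.4, -43, 0.0, 0.0, -0.0, 0.005], [1, -1.6, -43, 0.0, 0.0, -0.0, 0.005], [1, -1.8, -43, 0.0, 0.0, -0.0, 0.005], [1, -2.0, -43, 0.0, 0.0, -0.0, 0.005]]
```

```bash
python3 -m crank '[[1,1,-30,0,0,0,0.005],[1,1,-43,0,0,0,0.005],[1,1,-43,0,0,0,0.005],[1,0,-43,0,0,0,0.005],[1,0,-43,0,0,0,0.005],[1,0,-43,0,0,0,0.005],[1,0,-43,0,0,0,0.005],[1,-1,-43,0,0,0,0.005],[1,-1,-43,0,0,0,0.005],[1,-1,-43,0,0,0,0.005],[1,-1,-43,0,0,0,0.005],[1,-1,-43,0,0,0,0.005]]'
python3 -m crank '[[1,-1,-40,-10,0,0,0.005],[1,-2,-20,-10,0,0,0.005],[1,0,0,0,0,0,0],[1,0,0,0,0,0,0]]'
python3 - <<'E'
from h import *
plan(.419,.237,.16,.182,45,hand=1)
c=cam("wrist");im=capture("wrist");cv2.imwrite("pics/w3.png",im)
for k in HUE:
    for p,a in blobs(im,k,60): print(k,p,a,"floor",onz(c,p,.008).round(4),"block",onz(c,p,.03).round(4))
E
```

```text
t: 5.95
tcp_pos: [0.4442, 0.1072, 0.1408]
eef_rot: [3.139, 0.01, 0.183]
ft_force: [1.1, 0.5, -1.8]
gripper_width: 0.0302
t: 6.35
tcp_pos: [0.4253, 0.1733, 0.1593]
eef_rot: [3.14, 0.014, 0.182]
ft_force: [0.8, -0.2, -2.0]
gripper_width: 0.0301
now [0.4253 0.1733 0.1593] [3.14  0.014 0.182] w 0.0301 F [ 0.8 -0.2 -2. ] t 6.35
[[1, 2.7, -32, -0.4, 0.001, 0.007, 0.0], [1, 2.7, -32, -0.4, 0.001, 0.007, 0.0]]
green [261.5, 118.4] 1923 floor [0.4191 0.2369 0.008 ] block [0.4186 0.2377 0.03  ]
green [223.0, 188.6] 292 floor [0.3926 0.1592 0.008 ] block [0.3943 0.1662 0.03  ]
green [291.7, 188.6] 613 floor [0.4638 0.1725 0.008 ] block [0.4598 0.1785 0.03  ]
green [253.8, 319.5] 551 floor [ 0.455  -0.0011  0.008 ] block [0.4517 0.0187 0.03  ]
violet [360.2, 118.3] 1942 floor [0.5133 0.2543 0.008 ] block [0.5054 0.2537 0.03  ]
violet [359.9, 189.7] 1567 floor [0.5342 0.1845 0.008 ] block [0.5246 0.1895 0.03  ]
yellow [68.7, 55.7] 16237 floor [0.2332 0.2598 0.008 ] block [0.2476 0.2587 0.03  ]
yellow [84.5, 283.1] 5575 floor [0.2471 0.0122 0.008 ] block [0.2605 0.031  0.03  ]
yellow [346.2, 247.5] 1267 floor [0.539  0.1164 0.008 ] block [0.529  0.1268 0.03  ]
```

View pics/w3.png

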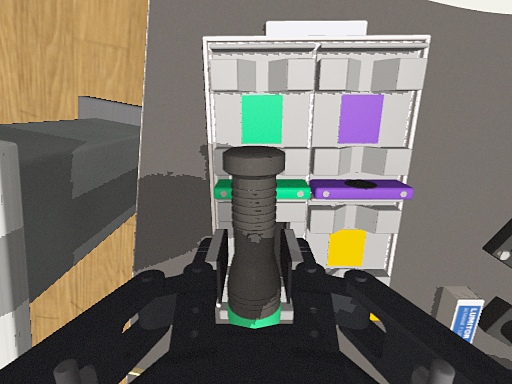

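The tray view confirms the labels: green (0.419,0.237), violet (0.513,0.254), yellow (0.539,0.117). The torch is held straight. I move over the green seat and lower it.

```bash
python3 -m crank '[[1,3,-32,0,0,0.007,0],[1,3,-30,0,0,0.007,0],[1,0,0,0,0,0,0],[1,0,0,25,0,0,0],[1,0,0,30,0,0,0],[1,0,0,15,0,0,0],[1,0,0,0,0,0,0],[1,0,0,0,0,0,0]]'
python3 -c "
from h import *
plan(.419,.237,.08,.182,20,hand=1)"
```

```text
t: 7.2
tcp_pos: [0.4236, 0.2238, 0.0828]
eef_rot: [3.135, 0.005, 0.165]
ft_force: [-0.2, -0.7, 0.3]
gripper_width: 0.0301
now [0.4236 0.2238 0.0828] [3.135 0.005 0.165] w 0.0301 F [-0.2 -0.7  0.3] t 7.2
[[1, -2.4, -14, 2.8, 0.006, 0.005, -0.017]]
```

```bash
python3 -m crank '[[1,-2.4,-14,2.8,0.006,0.005,-0.017],[1,0,0,0,0,0,0],[1,0,0,18,0,0,0],[1,0,0,12,0,0,0],[1,0,0,0,0,0,0]]'
python3 -c "
from h import *
plan(.419,.237,.0385,.182,20,hand=1)"
```

```text
t: 7.7
tcp_pos: [0.4211, 0.2387, 0.0521]
eef_rot: [-3.141, -0.006, 0.182]
ft_force: [-0.1, 0.7, -0.8]
gripper_width: 0.0301
now [0.4211 0.2387 0.0521] [-3.141 -0.006  0.182] w 0.0301 F [-0.1  0.7 -0.8] t 7.7
[[1, -2.4, 1.3, 14, -0.001, -0.006, 0.0]]
```

```bash
python3 -m crank '[[1,-2.4,1.3,7,0,-0.006,0],[1,0,0,6,0,0,0],[1,0,0,1,0,0,0],[1,0,0,0,0,0,0]]'
python3 -m crank '[[0.1,0,0,0,0,0,0],[-0.2,0,0,0,0,0,0],[-0.2,0,0,0,0,0,0],[-0.2,0,0,0,0,0,0]]'
python3 -m crank '[[-0.2,0,0,-25,0,0,0],[-0.2,0,0,-40,0,0,0],[-0.2,0,0,-40,0,0,0],[-0.2,0,0,-40,0,0,0],[-0.2,0,20,0,0,0,0],[-0.2,0,45,0,0,0,0],[-0.2,0,0,0,0,0,0]]'
python3 - <<'E'
from h import *
plan(.465,-.115,.2,1.58)
cv2.imwrite("pics/w4.png",capture("wrist"))
C={n:cam(n) for n in("top","scene")};I={n:capture(n) for n in C}
for q in("torch_yellow","torch_violet"):
  for n in C:
    for d in trace(q,n)[:6]:
        p,b,sz=cen(d["region"]);w=onz(C[n],p,.016)
        if -.35<w[1]<0 and w[0]<.55: print(q,n,round(d["conf"],2),w.round(3),[onz(C[n],k,.016)[:2].round(3).tolist() for k in b])
E
```

```text
t: 8.1
tcp_pos: [0.4194, 0.2372, 0.0382]
eef_rot: [-3.141, -0.001, 0.182]
ft_force: [-0.4, -0.8, -0.9]
gripper_width: 0.03
t: 8.5
tcp_pos: [0.4203, 0.2377, 0.0393]
eef_rot: [-3.14, -0.003, 0.182]
ft_force: [0.4, 0.3, -0.3]
gripper_width: 0.051
t: 9.2
tcp_pos: [0.4317, 0.173, 0.191]
eef_rot: [-3.14, -0.004, 0.186]
ft_force: [1.3, -0.3, -0.7]
gripper_width: 0.051
now [0.4317 0.173  0.191 ] [-3.14  -0.004  0.186] w 0.051 F [ 1.3 -0.3 -0.7] t 9.2
[[-1, -2.1, 29, -0.9, 0.0, -0.0, -0.139], [-1, -6, 28, -0.9, 0.0, -0.0, -0.139], [-1, -10, 27, -0.9, 0.0, -0.0, -0.139], [-1, -14, 26, -0.9, 0.0, -0.0, -0.139], [-1, -17, 23, -0.9, 0.0, -0.0, -0.139], [-1, -20, 21, -0.9, 0.0, -0.0, -0.139], [-1, -23, 18, -0.9, 0.0, -0.0, -0.139], [-1, -25, 15, -0.9, 0.0, -0.0, -0.139], [-1, -27, 11, -0.9, 0.0, -0.0, -0.139], [-1, -28, 7, -0.9, 0.0, -0.0, -0.139]]
torch_yellow top 0.68 [ 0.462 -0.112  0.016] [[0.409, -0.093], [0.515, -0.103], [0.513, -0.131], [0.406, -0.121]]
torch_yellow scene 0.53 [ 0.458 -0.113  0.016] [[0.51, -0.103], [0.52, -0.137], [0.402, -0.12], [0.394, -0.089]]
torch_violet top 0.54 [ 0.457 -0.255  0.016] [[0.412, -0.224], [0.514, -0.258], [0.504, -0.288], [0.402, -0.253]]
torch_violet scene 0.55 [ 0.453 -0.257  0.016] [[0.511, -0.254], [0.518, -0.3], [0.396, -0.257], [0.392, -0.215]]
```

View pics/w4.png

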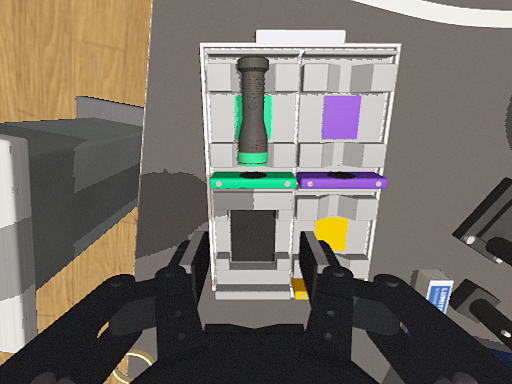

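The green torch lies in its saddles, ring to the green block (picture: (253,110), parallel). Next is the yellow one, centre (0.461,-0.112), grasp yaw 1.48.

```bash
python3 -m crank '[[-1,-2,25,0,0,0,-0.13],[-1,-6,28,0,0,0,-0.13],[-1,-10,27,0,0,0,-0.13],[-1,-14,26,0,0,0,-0.13],[-1,-17,23,0,0,0,-0.13],[-1,-20,21,0,0,0,-0.13],[-1,-23,18,0,0,0,-0.13],[-1,-25,15,0,0,0,-0.13],[-1,-27,11,0,0,0,-0.13],[-1,-15,7,0,0,0,-0.1],[-1,0,0,0,0,0,0],[-1,0,0,0,0,0,0]]'
python3 - <<'E'
from h import *
plan(.461,-.112,.12,1.477)
c=cam("wrist");im=capture("wrist")
for d in trace("torch_yellow","wrist")[:4]:
    p,b,sz=cen(d["region"]);print(d["conf"],onz(c,p,.016).round(4),[onz(c,q,.016)[:2].round(4).tolist() for q in b])
E
```

```text
t: 10.75
tcp_pos: [0.4626, -0.0941, 0.1865]
eef_rot: [-3.139, -0.009, 1.53]
ft_force: [0.2, 0.3, -0.7]
gripper_width: 0.0854
now [ 0.4626 -0.0941  0.1865] [-3.139 -0.009  1.53 ] w 0.0854 F [ 0.2  0.3 -0.7] t 10.75
[[-1, -9, -0.3, 33, -0.001, -0.004, 0.026], [-1, -9, -0.1, 33, -0.001, -0.004, 0.026]]
0.78 [ 0.4583 -0.1156  0.016 ] [[0.5138, -0.1386], [0.4044, -0.1245], [0.4073, -0.0937], [0.5173, -0.1045]]
0.71 [0.4309 0.176  0.016 ] [[0.3821, 0.1503], [0.3831, 0.1741], [0.4833, 0.1973], [0.4822, 0.1711]]
```

```bash
python3 -m crank '[[-1,-10,0,25,0,-0.004,0.035],[-1,-10,0,30,0,-0.004,0.035],[-1,0,0,30,0,0,0],[-1,0,0,25,0,0,0],[-1,0,0,0,0,0,0],[-1,0,0,0,0,0,0]]'
python3 -c "
from h import *
plan(.461,-.1145,.05,1.46)"
```

```text
t: 11.45
tcp_pos: [0.463, -0.1073, 0.0755]
eef_rot: [3.14, -0.0, 1.46]
ft_force: [0.8, 0.5, 0.3]
gripper_width: 0.0855
now [ 0.463  -0.1073  0.0755] [ 3.14 -0.    1.46] w 0.0855 F [0.8 0.5 0.3] t 11.45
[[-1, -7, -1.3, 25, 0.002, -0.0, -0.0]]
```

```bash
python3 -m crank '[[-1,-7,-1.3,15,0.002,0,0],[-1,0,0,17,0,0,0],[-1,0,0,13,0,0,0],[-1,0,0,4,0,0,0],[-1,0,0,0,0,0,0]]'
python3 -c "
from h import *
plan(.461,-.1145,.0275,1.46)"
```

```text
t: 11.95
tcp_pos: [0.4636, -0.1156, 0.0274]
eef_rot: [3.135, 0.002, 1.459]
ft_force: [0.3, 0.3, 1.0]
gripper_width: 0.0857
now [ 0.4636 -0.1156  0.0274] [3.135e+00 2.000e-03 1.459e+00] w 0.0857 F [0.3 0.3 1. ] t 11.95
[[-1, 0.8, -2.7, -0.1, 0.006, 0.002, -0.001]]
```

```bash
python3 -m crank '[[-1,1,-2.7,0,0.006,0.002,0],[1,0,0,0,0,0,0],[1,0,0,0,0,0,0],[1,0,0,0,0,0,0],[1,0,0,0,0,0,0],[1,0,0,0,0,0,0],[1,0,0,0,0,0,0],[1,0,0,0,0,0,0]]' 40
python3 -m crank '[[1,0,0,-15,0,0,0],[1,0,0,-30,0,0,0],[1,0,0,-40,0,0,0],[1,0,0,-35,0,0,0],[1,0,0,0,0,0,0],[1,0,0,0,0,0,0]]'
python3 -c "
from h import *
plan(.5385,.1175,.15,.182,45,.125,hand=1)"
```

```text
t: 12.75
tcp_pos: [0.4621, -0.1147, 0.0295]
eef_rot: [3.139, 0.001, 1.459]
ft_force: [0.2, 0.2, 0.3]
gripper_width: 0.0305
t: 13.35
tcp_pos: [0.4602, -0.1139, 0.1522]
eef_rot: [-3.14, -0.001, 1.459]
ft_force: [-0.4, 0.4, -0.9]
gripper_width: 0.0302
now [ 0.4602 -0.1139  0.1522] [-3.140e+00 -1.000e-03  1.459e+00] w 0.0302 F [-0.4  0.4 -0.9] t 13.35
[[1, 22, 4.7, 0.2, -0.0, 0.0, 0.116], [1, 22, 2.2, 0.2, -0.0, 0.0, 0.116], [1, 22, -0.4, 0.2, -0.0, 0.0, 0.116], [1, 22, -3.0, 0.2, -0.0, 0.0, 0.116], [1, 22, -5, 0.2, -0.0, 0.0, 0.116], [1, 21, -8, 0.2, -0.0, 0.0, 0.116], [1, 20, -10, 0.2, -0.0, 0.0, 0.116], [1, 18, -13, 0.2, -0.0, 0.0, 0.116], [1, 17, -15, 0.2, -0.0, 0.0, 0.116], [1, 15, -16, 0.2, -0.0, 0.0, 0.116], [1, 13, -18, 0.2, -0.0, 0.0, 0.116]]
```

```bash
python3 -m crank '[[1,20,5,0,0,0,0.11],[1,22,2,0,0,0,0.116],[1,22,0,0,0,0,0.116],[1,22,-3,0,0,0,0.116],[1,22,-5,0,0,0,0.116],[1,21,-8,0,0,0,0.116],[1,20,-10,0,0,0,0.116],[1,18,-13,0,0,0,0.116],[1,17,-15,0,0,0,0.116],[1,15,-16,0,0,0,0.116],[1,8,-12,0,0,0,0.08],[1,0,0,0,0,0,0]]'
python3 -c "
from h import *
plan(.5385,.1175,.15,.182,45,.125,hand=1)"
```

```text
t: 14.55
tcp_pos: [0.5343, 0.1153, 0.1344]
eef_rot: [-3.135, 0.024, 0.173]
ft_force: [0.2, 0.1, -1.8]
gripper_width: 0.0298
now [0.5343 0.1153 0.1344] [-3.135  0.024  0.173] w 0.0298 F [ 0.2  0.1 -1.8] t 14.55
[[1, 4.2, -1.6, -16, -0.006, 0.024, -0.009]]
```

```bash
python3 -m crank '[[1,4,-1.6,0,-0.006,0.024,-0.009],[1,0,0,0,0,0,0],[1,0,0,20,0,0,0],[1,0,0,25,0,0,0],[1,0,0,10,0,0,0],[1,0,0,0,0,0,0],[1,0,0,0,0,0,0]]'
python3 -c "
from h import *
plan(.5385,.1175,.055,.182,45,.125,hand=1)
cv2.imwrite('pics/w5.png',capture('wrist'))"
```

```text
t: 15.25
tcp_pos: [0.5371, 0.1117, 0.0763]
eef_rot: [3.139, 0.0, 0.189]
ft_force: [0.2, -0.7, -0.5]
gripper_width: 0.0301
now [0.5371 0.1117 0.0763] [3.139 0.    0.189] w 0.0301 F [ 0.2 -0.7 -0.5] t 15.25
[[1, 2.4, -6, 21, 0.003, 0.0, 0.007]]
```

View pics/w5.png

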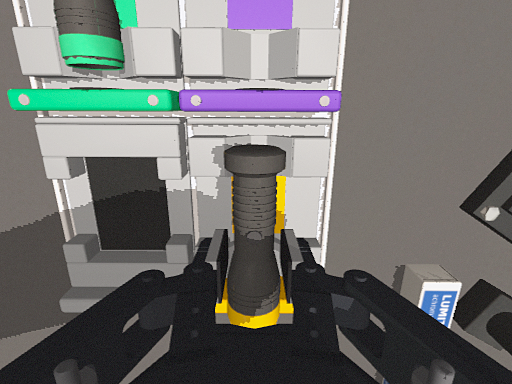

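The yellow torch is held square over its insert, rear end at (255,160), 6 mm short of the middle along y. I correct that and lower.

```bash
python3 -m crank '[[1,2.4,-6,8,0.003,0,0.007],[1,0,0,0,0,0,0],[1,0,0,12,0,0,0],[1,0,0,0,0,0,0]]'
python3 -c "
from h import *
plan(.5385,.1175,.0395,.182,45,.125,hand=1)"
```

```text
t: 15.7
tcp_pos: [0.54, 0.1189, 0.0571]
eef_rot: [-3.142, -0.004, 0.181]
ft_force: [-0.5, -0.4, -1.6]
gripper_width: 0.0303
now [0.54   0.1189 0.0571] [-3.142 -0.004  0.181] w 0.0303 F [-0.5 -0.4 -1.6] t 15.7
[[1, -1.8, 1.1, 18, -0.0, -0.004, -0.001]]
```

```bash
python3 -m crank '[[1,-1.5,1,10,0,-0.004,0],[1,0,0,7,0,0,0],[1,0,0,1,0,0,0],[1,0,0,0,0,0,0]]'
python3 -m crank '[[0.1,0,0,0,0,0,0],[-0.2,0,0,0,0,0,0],[-0.2,0,0,0,0,0,0],[-0.2,0,0,0,0,0,0]]'
python3 -m crank '[[-0.2,0,0,-25,0,0,0],[-0.2,0,0,-40,0,0,0],[-0.2,0,0,-40,0,0,0],[-0.2,0,0,-40,0,0,0],[-0.2,0,20,0,0,0,0],[-0.2,0,45,0,0,0,0],[-0.2,0,0,0,0,0,0]]'
python3 - <<'E'
from h import *
cv2.imwrite("pics/w6.png",capture("wrist"))
plan(.457,-.2565,.18,-.325-np.pi/2)
E
```

```text
t: 16.1
tcp_pos: [0.5393, 0.1176, 0.0396]
eef_rot: [3.14, -0.0, 0.183]
ft_force: [-2.5, -0.7, 4.1]
gripper_width: 0.0295
t: 16.5
tcp_pos: [0.5393, 0.1175, 0.0386]
eef_rot: [3.14, -0.0, 0.183]
ft_force: [0.4, 0.1, -0.2]
gripper_width: 0.0514
t: 17.2
tcp_pos: [0.5511, 0.0526, 0.1887]
eef_rot: [3.14, 0.001, 0.186]
ft_force: [0.2, -0.4, -0.5]
gripper_width: 0.0511
now [0.5503 0.0564 0.1887] [-3.141e+00  1.000e-03  1.890e-01] w 0.0511 F [-0.4  1.5 -0.8] t 17.25
[[-1, -10, 19, 0.6, 0.0, 0.0, 0.139], [-1, -7, 21, 0.6, 0.0, 0.0, 0.139], [-1, -4.3, 21, 0.6, 0.0, 0.0, 0.139], [-1, -1.3, 22, 0.6, 0.0, 0.0, 0.139], [-1, 1.7, 22, 0.6, 0.0, 0.0, 0.139], [-1, 4.7, 21, 0.6, 0.0, 0.0, 0.139], [-1, 8, 20, 0.6, 0.0, 0.0, 0.139], [-1, 10, 19, 0.6, 0.0, 0.0, 0.139], [-1, 13, 18, 0.6, 0.0, 0.0, 0.139], [-1, 15, 16, 0.6, 0.0, 0.0, 0.139], [-1, 17, 13, 0.6, 0.0, 0.0, 0.139], [-1, 19, 11, 0.6, 0.0, 0.0, 0.139], [-1, 20, 8, 0.6, 0.0, 0.0, 0.139], [-1, 21, 5, 0.6, 0.0, 0.0, 0.139], [-1, 22, 2.3, 0.6, 0.0, 0.0, 0.139]]
```

View pics/w6.png

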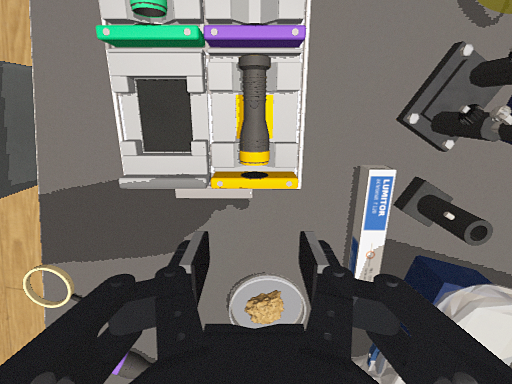

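The yellow torch is seated, ring to the yellow block (255,155), and the dish is undisturbed. On to violet.

```bash
python3 -m crank '[[-1,-10,19,0,0,0,0.139],[-1,-7,21,0,0,0,0.139],[-1,-4,21,0,0,0,0.139],[-1,-1,22,0,0,0,0.139],[-1,2,22,0,0,0,0.139],[-1,5,21,0,0,0,0.139],[-1,8,20,0,0,0,0.139],[-1,10,19,0,0,0,0.139],[-1,13,18,0,0,0,0.139],[-1,15,16,0,0,0,0.139],[-1,17,13,0,0,0,0.139],[-1,19,11,0,0,0,0.139]]'
python3 -m crank '[[-1,20,8,0,0,0,0.139],[-1,18,5,0,0,0,0.139],[-1,12,2,0,0,0,0.06],[-1,0,0,0,0,0,0],[-1,0,0,0,0,0,0]]'
python3 - <<'E'
from h import *
plan(.458,-.256,.12,-1.897)
c=cam("wrist");im=capture("wrist")
for q in("torch_violet","charger_block"):
  for d in trace(q,"wrist")[:3]:
    p,b,sz=cen(d["region"]);print(q,d["conf"],onz(c,p,.016).round(4),[onz(c,q,.016)[:2].round(4).tolist() for q in b])
E
```

```text
t: 18.45
tcp_pos: [0.4685, -0.1885, 0.1845]
eef_rot: [3.137, 0.007, -1.529]
ft_force: [0.4, 1.1, 0.1]
gripper_width: 0.0853
t: 18.95
tcp_pos: [0.4484, -0.2381, 0.1827]
eef_rot: [3.133, 0.005, -1.885]
ft_force: [-0.1, 0.0, -0.4]
gripper_width: 0.0854
now [ 0.4484 -0.2381  0.1827] [ 3.133  0.005 -1.885] w 0.0854 F [-0.1  0.  -0.4] t 18.95
[[-1, 7, -8, 31, 0.004, 0.003, 0.006], [-1, 7, -8, 31, 0.004, 0.003, 0.006]]
torch_violet 0.79 [ 0.4544 -0.2577  0.016 ] [[0.4055, -0.2241], [0.509, -0.2591], [0.4987, -0.2894], [0.3941, -0.258]]
torch_violet 0.29 [0.4465 0.0536 0.016 ] [[0.5002, 0.0965], [0.5069, -0.0035], [0.4071, 0.0118], [0.3956, 0.1228]]
charger_block 0.8 [ 0.5969 -0.2588  0.016 ] [[0.6229, -0.2451], [0.6095, -0.2859], [0.568, -0.2721], [0.582, -0.2291]]
```

```bash
python3 -m crank '[[-1,8,-6,25,0.004,0.003,0],[-1,8,-6,30,0.004,0.003,0],[-1,0,0,30,0,0,0],[-1,0,0,25,0,0,0],[-1,0,0,0,0,0,0],[-1,0,0,0,0,0,0]]'
python3 - <<'E'
from h import *
plan(.4545,-.257,.05,-1.885)
c=cam("wrist");im=capture("wrist");cv2.imwrite("pics/w7.png",im)
for d in trace("torch_violet","wrist")[:2]:
    p,b,sz=cen(d["region"]);print(d["conf"],onz(c,p,.016).round(4),[onz(c,q,.016)[:2].round(4).tolist() for q in b])
E
```

```text
t: 19.7
tcp_pos: [0.459, -0.2534, 0.0714]
eef_rot: [-3.137, 0.0, -1.872]
ft_force: [0.2, 0.0, 0.8]
gripper_width: 0.0856
now [ 0.459  -0.2534  0.0714] [-3.137  0.    -1.872] w 0.0856 F [0.2 0.  0.8] t 19.7
[[-1, 4.8, 3.4, 21, -0.005, 0.0, 0.013]]
0.93 [ 0.4556 -0.2581  0.016 ] [[0.4005, -0.2231], [0.51, -0.2593], [0.5008, -0.2888], [0.3896, -0.2582]]
```

View pics/w7.png

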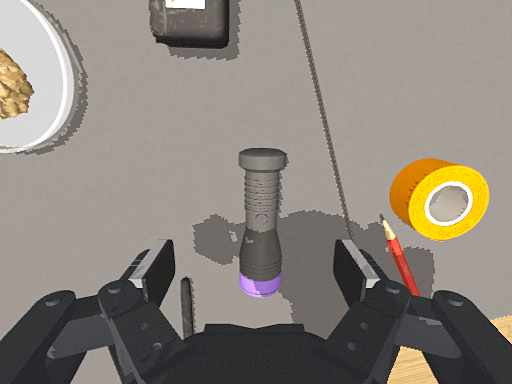

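The violet torch is centred at (262,215), ring at (260,285). The black wire handle (187,300) lies outside the left finger's path. Descending to grip.

```bash
python3 -m crank '[[-1,4.8,3,12,-0.005,0,0.01],[-1,0,0,15,0,0,0],[-1,0,0,13,0,0,0],[-1,0,0,4,0,0,0],[-1,0,0,0,0,0,0]]'
python3 -c "
from h import *
plan(.4545,-.257,.0275,-1.885)"
```

```text
t: 20.3
tcp_pos: [0.4565, -0.2596, 0.0289]
eef_rot: [-3.135, -0.002, -1.884]
ft_force: [0.1, 0.2, 0.8]
gripper_width: 0.0855
now [ 0.4565 -0.2596  0.0289] [-3.135e+00 -2.000e-03 -1.884e+00] w 0.0855 F [0.1 0.2 0.8] t 20.3
[[-1, -1.8, 2.7, 1.4, -0.007, -0.002, 0.001]]
```

```bash
python3 -m crank '[[-1,-2,2.5,1.4,-0.007,-0.002,0],[1,0,0,0,0,0,0],[1,0,0,0,0,0,0],[1,0,0,0,0,0,0],[1,0,0,0,0,0,0],[1,0,0,0,0,0,0],[1,0,0,0,0,0,0],[1,0,0,0,0,0,0]]' 40
python3 -m crank '[[1,0,0,-15,0,0,0],[1,0,0,-30,0,0,0],[1,0,0,-40,0,0,0],[1,0,0,-35,0,0,0],[1,0,0,0,0,0,0],[1,0,0,0,0,0,0]]'
python3 -c "
from h import *
plan(.5133,.2545,.15,.182,45,.14,hand=1)"
```

```text
t: 21.1
tcp_pos: [0.4556, -0.2571, 0.0291]
eef_rot: [-3.14, -0.0, -1.884]
ft_force: [1.0, -0.6, -0.4]
gripper_width: 0.0298
t: 21.7
tcp_pos: [0.4538, -0.2563, 0.1514]
eef_rot: [3.138, 0.001, -1.884]
ft_force: [-0.1, 0.6, -3.0]
gripper_width: 0.0302
now [ 0.4538 -0.2563  0.1514] [ 3.138e+00  1.000e-03 -1.884e+00] w 0.0302 F [-0.1  0.6 -3. ] t 21.7
[[1, -34, 7, 0.1, 0.0, 0.0, -0.138], [1, -34, 2.0, 0.1, 0.0, 0.0, -0.138], [1, -34, -2.7, 0.1, 0.0, 0.0, -0.138], [1, -33, -7, 0.1, 0.0, 0.0, -0.138], [1, -32, -12, 0.1, 0.0, 0.0, -0.138], [1, -30, -16, 0.1, 0.0, 0.0, -0.138], [1, -28, -20, 0.1, 0.0, 0.0, -0.138], [1, -25, -24, 0.1, 0.0, 0.0, -0.138], [1, -21, -27, 0.1, 0.0, 0.0, -0.138], [1, -17, -30, 0.1, 0.0, 0.0, -0.138], [1, -13, -32, 0.1, 0.0, 0.0, -0.138], [1, -9, -33, 0.1, 0.0, 0.0, -0.138], [1, -3.9, -34, 0.1, 0.0, 0.0, -0.138], [1, 0.8, -34, 0.1, 0.0, 0.0, -0.138], [1, 5, -34, 0.1, 0.0, 0.0, -0.138]]
```

```bash
python3 -m crank '[[1,-25,6,0,0,0,-0.12],[1,-34,2,0,0,0,-0.138],[1,-34,-3,0,0,0,-0.138],[1,-33,-7,0,0,0,-0.138],[1,-32,-12,0,0,0,-0.138],[1,-30,-16,0,0,0,-0.138],[1,-28,-20,0,0,0,-0.138],[1,-25,-24,0,0,0,-0.138],[1,-21,-27,0,0,0,-0.138],[1,-17,-30,0,0,0,-0.138],[1,-13,-32,0,0,0,-0.138],[1,0,0,0,0,0,0]]'
python3 -c "
from h import *
plan(.5133,.2545,.15,.182,45,.14,hand=1)"
```

```text
t: 22.9
tcp_pos: [0.4865, 0.123, 0.1371]
eef_rot: [3.14, 0.024, -0.325]
ft_force: [1.1, -0.1, -0.9]
gripper_width: 0.0299
now [0.4865 0.123  0.1371] [ 3.14   0.024 -0.325] w 0.0299 F [ 1.1 -0.1 -0.9] t 22.9
[[1, -4.2, -33, -3.2, -0.001, 0.006, -0.127], [1, 0.0, -34, -3.2, -0.001, 0.006, -0.127], [1, 4.3, -33, -3.3, -0.001, 0.006, -0.127], [1, 8, -32, -3.3, -0.001, 0.006, -0.127]]
```

```bash
python3 -m crank '[[1,-4,-33,-3,0,0.006,-0.127],[1,0,-34,-3,0,0.006,-0.127],[1,4,-33,-3,0,0.006,-0.127],[1,6,-22,-3,0,0.006,-0.1],[1,0,0,0,0,0,0],[1,0,0,0,0,0,0]]'
python3 -c "
from h import *
plan(.5133,.2545,.1,.182,45,.14,hand=1)"
```

```text
t: 23.5
tcp_pos: [0.5083, 0.2445, 0.1408]
eef_rot: [-3.138, 0.011, 0.168]
ft_force: [0.2, -0.9, -0.6]
gripper_width: 0.03
now [0.5083 0.2445 0.1408] [-3.138  0.011  0.168] w 0.03 F [ 0.2 -0.9 -0.6] t 23.5
[[1, 7, -9, 41, -0.003, 0.01, -0.014]]
```

```bash
python3 -m crank '[[1,7,-9,15,-0.003,0.01,-0.014],[1,0,0,0,0,0,0],[1,0,0,25,0,0,0],[1,0,0,22,0,0,0],[1,0,0,0,0,0,0],[1,0,0,0,0,0,0]]'
python3 -c "
from h import *
plan(.5133,.2545,.055,.182,45,.14,hand=1)
cv2.imwrite('pics/w8.png',capture('wrist'))"
```

```text
t: 24.1
tcp_pos: [0.5141, 0.2459, 0.0764]
eef_rot: [3.137, 0.004, 0.165]
ft_force: [-0.2, 0.5, -0.8]
gripper_width: 0.0304
now [0.5141 0.2459 0.0764] [3.137 0.004 0.165] w 0.0304 F [-0.2  0.5 -0.8] t 24.1
[[1, 0.7, -9, 21, 0.004, 0.004, -0.017]]
```

View pics/w8.png

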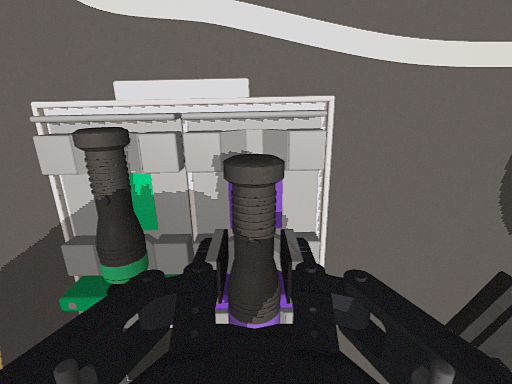

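The violet torch is over its insert, lens towards the violet block, rear end at (254,165), sitting about 2–3 mm towards the lens. I aim 2 mm further along y and lower.

```bash
python3 -m crank '[[1,1,-11,5,0.004,0.004,-0.017],[1,0,0,0,0,0,0],[1,0,0,12,0,0,0],[1,0,0,0,0,0,0]]'
python3 -c "
from h import *
plan(.5130,.2565,.0395,.182,45,.125,hand=1)"
```

```text
t: 24.55
tcp_pos: [0.5146, 0.258, 0.0611]
eef_rot: [-3.141, -0.004, 0.182]
ft_force: [0.1, -0.8, -1.4]
gripper_width: 0.0301
now [0.5146 0.258  0.0611] [-3.141 -0.004  0.182] w 0.0301 F [ 0.1 -0.8 -1.4] t 24.55
[[1, -2.0, 1.2, 22, -0.0, -0.004, -0.0]]
```

```bash
python3 -m crank '[[1,-1.5,1,12,0,-0.004,0],[1,0,0,8,0,0,0],[1,0,0,2,0,0,0],[1,0,0,0,0,0,0]]'
python3 -m crank '[[0.1,0,0,0,0,0,0],[-0.2,0,0,0,0,0,0],[-0.2,0,0,0,0,0,0],[-0.2,0,0,0,0,0,0]]'
python3 -m crank '[[-0.2,0,0,-25,0,0,0],[-0.2,0,0,-40,0,0,0],[-0.2,0,0,-40,0,0,0],[-0.2,0,0,-45,0,0,0],[-0.2,0,20,0,0,0,0],[-0.2,0,45,0,0,0,0],[-0.2,0,0,0,0,0,0]]'
python3 - <<'E'
from h import *
cv2.imwrite("pics/w9.png",capture("wrist"))
C=cam("top");capture("top")
for d in trace("charger_block","top")[:2]:
    p,b,sz=cen(d["region"]);print(d["conf"],onz(C,p,.02).round(4),[onz(C,q,.03)[:2].round(4).tolist() for q in b])
plan(.6,-.26,.2,-.33)
E
```

```text
t: 24.95
tcp_pos: [0.5137, 0.257, 0.0396]
eef_rot: [3.141, -0.0, 0.182]
ft_force: [-3.0, -1.2, 4.8]
gripper_width: 0.0302
t: 25.35
tcp_pos: [0.5137, 0.2569, 0.0386]
eef_rot: [3.141, -0.0, 0.182]
ft_force: [0.1, -0.2, -0.7]
gripper_width: 0.0514
t: 26.05
tcp_pos: [0.5252, 0.1918, 0.1934]
eef_rot: [3.141, 0.001, 0.184]
ft_force: [0.5, -0.4, -0.3]
gripper_width: 0.0511
0.71 [0.5389 0.1112 0.02  ] [[0.5721, 0.1948], [0.6009, 0.0543], [0.5045, 0.0332], [0.4763, 0.172]]
0.66 [ 0.6084 -0.2587  0.02  ] [[0.5814, -0.2277], [0.6429, -0.2478], [0.6297, -0.2874], [0.5684, -0.2671]]
now [0.5227 0.1982 0.1931] [-3.139e+00  3.000e-03  1.920e-01] w 0.0514 F [-0.5  1.3 -0.4] t 26.2
[[-1, -1.0, 42, -0.7, -0.0, 0.0, 0.047], [-1, 1.0, 42, -0.7, -0.0, 0.0, 0.047], [-1, 3.0, 42, -0.7, -0.0, 0.0, 0.047], [-1, 5.0, 42, -0.7, -0.0, 0.0, 0.047], [-1, 7, 42, -0.7, -0.0, 0.0, 0.047], [-1, 9, 41, -0.7, -0.0, 0.0, 0.047], [-1, 11, 41, -0.7, -0.0, 0.0, 0.047], [-1, 13, 40, -0.7, -0.0, 0.0, 0.047], [-1, 15, 40, -0.7, -0.0, 0.0, 0.047], [-1, 17, 39, -0.7, -0.0, 0.0, 0.047], [-1, 18, 38, -0.6, -0.0, 0.0, 0.047]]
```

View pics/w9.png

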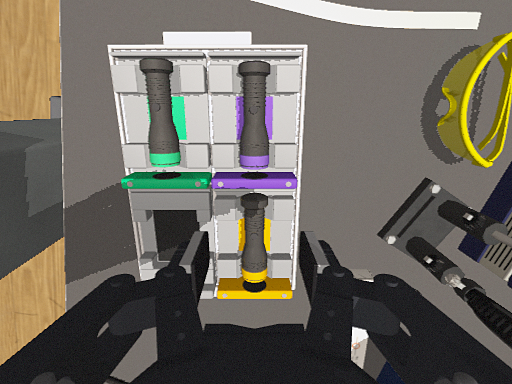

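All three torches are seated, each ring at its own block. For the charger, centre is (0.605,-0.258), long-side azimuth -0.31, so the grasp yaw is 1.257.

```bash
python3 -c "
from h import *
plan(.605,-.2575,.19,1.257,42)"
```

```text
now [0.5227 0.1982 0.1931] [-3.139e+00  3.000e-03  1.920e-01] w 0.0514 F [-0.5  1.3 -0.4] t 26.2
[[-1, -0.5, 39, 0.2, -0.0, 0.0, -0.089], [-1, -3.9, 38, 0.2, -0.0, 0.0, -0.089], [-1, -7, 38, 0.2, -0.0, 0.0, -0.089], [-1, -11, 37, 0.2, -0.0, 0.0, -0.089], [-1, -14, 36, 0.2, -0.0, 0.0, -0.089], [-1, -17, 35, 0.2, -0.0, 0.0, -0.089], [-1, -20, 33, 0.2, -0.0, 0.0, -0.089], [-1, -23, 31, 0.2, -0.0, 0.0, -0.089], [-1, -26, 29, 0.2, -0.0, 0.0, -0.089], [-1, -28, 27, 0.2, -0.0, 0.0, -0.089], [-1, -30, 24, 0.2, -0.0, 0.0, -0.089], [-1, -32, 21, 0.3, -0.0, 0.0, -0.089]]
```

```bash
python3 -m crank '[[-1,0,30,0,0,0,-0.089],[-1,-4,38,0,0,0,-0.089],[-1,-7,38,0,0,0,-0.089],[-1,-11,37,0,0,0,-0.089],[-1,-14,36,0,0,0,-0.089],[-1,-17,35,0,0,0,-0.089],[-1,-20,33,0,0,0,-0.089],[-1,-23,31,0,0,0,-0.089],[-1,-26,29,0,0,0,-0.089],[-1,-28,27,0,0,0,-0.089],[-1,-20,17,0,0,0,-0.089],[-1,0,0,0,0,0,0]]'
python3 - <<'E'
from h import *
plan(.605,-.2575,.1,1.257)
c=cam("wrist");im=capture("wrist");cv2.imwrite("pics/w10.png",im)
for d in trace("charger_block","wrist")[:2]:
    p,b,sz=cen(d["region"]);print(d["conf"],onz(c,p,.03).round(4),[onz(c,q,.03)[:2].round(4).tolist() for q in b])
E
```

```text
t: 27.4
tcp_pos: [0.6091, -0.1952, 0.1855]
eef_rot: [-3.131, -0.006, 1.237]
ft_force: [-0.7, 0.2, -0.7]
gripper_width: 0.0854
now [ 0.6091 -0.1952  0.1855] [-3.131 -0.006  1.237] w 0.0854 F [-0.7  0.2 -0.7] t 27.4
[[-1, -20, 6, 28, -0.004, -0.002, -0.007], [-1, -20, 6, 28, -0.004, -0.002, -0.007], [-1, -20, 5, 28, -0.004, -0.002, -0.007]]
0.79 [ 0.602  -0.2591  0.03  ] [[0.5665, -0.2686], [0.5809, -0.2272], [0.6399, -0.2504], [0.6244, -0.2943]]
```

View pics/w10.png

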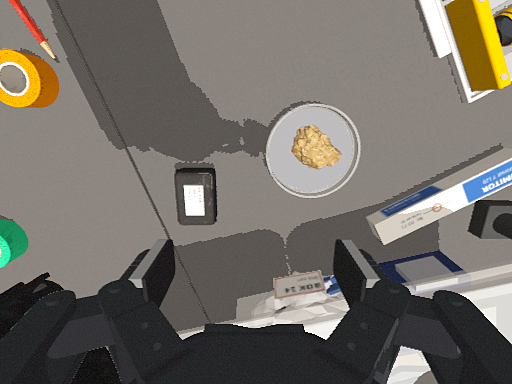

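```bash
python3 -m crank '[[-1,-30,8,0,-0.004,-0.003,0],[-1,-30,8,15,-0.004,-0.003,0],[-1,0,0,0,0,0,0],[-1,0,0,30,0,0,0],[-1,0,0,35,0,0,0],[-1,0,0,0,0,0,0],[-1,0,0,0,0,0,0]]'
python3 - <<'E'
from h import *
plan(.605,-.259,.07,1.235)
c=cam("wrist");im=capture("wrist")
for d in trace("charger_block","wrist")[:2]:
    p,b,sz=cen(d["region"]);print(d["conf"],b.round(0).tolist(),onz(c,p,.03).round(4),[onz(c,q,.03)[:2].round(4).tolist() for q in b])
E
```

```text
t: 28.2
tcp_pos: [0.609, -0.2356, 0.1066]
eef_rot: [-3.141, -0.008, 1.25]
ft_force: [1.0, 0.5, 0.9]
gripper_width: 0.0859
now [ 0.609  -0.2356  0.1066] [-3.141 -0.008  1.25 ] w 0.0859 F [1.  0.5 0.9] t 28.2
[[-1, -24, 3.6, 36, -0.001, -0.008, 0.015]]
0.95 [[194.0, 169.0], [247.0, 169.0], [247.0, 246.0], [194.0, 246.0]] [ 0.6006 -0.2602  0.03  ] [[0.5656, -0.2688], [0.5783, -0.2311], [0.6393, -0.252], [0.6254, -0.2931]]
```

```bash
python3 -m crank '[[-1,-25,3,0,0,-0.008,0.007],[-1,0,0,0,0,0,0],[-1,0,0,25,0,0,0],[-1,0,0,20,0,0,0],[-1,0,0,0,0,0,0],[-1,0,0,0,0,0,0]]'
python3 -c "
from h import *
plan(.604,-.26,.027,1.243)
cv2.imwrite('pics/w11.png',capture('wrist'))"
```

```text
t: 28.9
tcp_pos: [0.6078, -0.2662, 0.0704]
eef_rot: [3.129, 0.003, 1.239]
ft_force: [-0.2, 0.0, -0.4]
gripper_width: 0.0857
now [ 0.6078 -0.2662  0.0704] [3.129e+00 3.000e-03 1.239e+00] w 0.0857 F [-0.2  0.  -0.4] t 28.9
[[-1, 4.8, -6, 43, 0.013, 0.003, -0.004]]
```

View pics/w11.png

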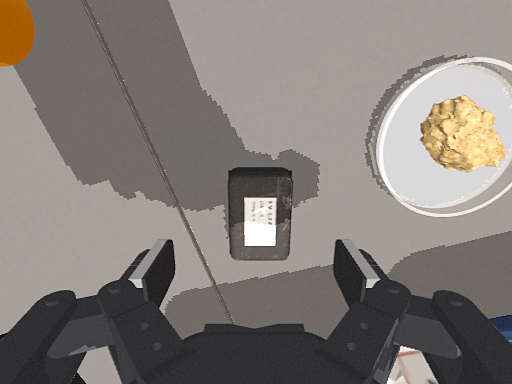

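The charger is square between the fingers at (261,215), needing +5 mm in tool x, and the dish is well clear to the right. Descending and gripping.

```bash
python3 -m crank '[[-1,4.8,-6,10,0.013,0.003,0],[-1,0,0,15,0,0,0],[-1,0,0,13,0,0,0],[-1,0,0,4,0,0,0],[-1,0,0,0,0,0,0]]'
python3 -c "
from h import *
plan(.604,-.26,.026,1.243)"
```

```text
t: 29.45
tcp_pos: [0.6043, -0.2593, 0.0269]
eef_rot: [3.141, 0.0, 1.239]
ft_force: [0.1, -0.2, -0.2]
gripper_width: 0.0855
now [ 0.6043 -0.2593  0.0269] [3.141 0.    1.239] w 0.0855 F [ 0.1 -0.2 -0.2] t 29.45
[[-1, -0.7, -0.0, 0.9, 0.001, 0.0, -0.004]]
```

```bash
python3 -m crank '[[1,0,0,1,0,0,0],[1,0,0,0,0,0,0],[1,0,0,0,0,0,0],[1,0,0,0,0,0,0],[1,0,0,0,0,0,0],[1,0,0,0,0,0,0],[1,0,0,0,0,0,0]]' 40
python3 -m crank '[[1,0,0,-15,0,0,0],[1,0,0,-30,0,0,0],[1,0,0,-40,0,0,0],[1,0,0,-40,0,0,0],[1,0,0,0,0,0,0],[1,0,0,0,0,0,0]]'
python3 -c "
from h import *
plan(.444,.101,.15,.182,40,.125,hand=1)"
```

```text
t: 30.15
tcp_pos: [0.6048, -0.2597, 0.0269]
eef_rot: [3.139, 0.0, 1.239]
ft_force: [0.2, -0.5, -1.1]
gripper_width: 0.0413
t: 30.75
tcp_pos: [0.6042, -0.2588, 0.1608]
eef_rot: [3.139, -0.0, 1.24]
ft_force: [0.1, 1.1, -1.3]
gripper_width: 0.0413
now [ 0.6042 -0.2588  0.1608] [ 3.139 -0.     1.24 ] w 0.0413 F [ 0.1  1.1 -1.3] t 30.75
[[1, 29, -27, 1.0, 0.0, -0.0, 0.106], [1, 26, -30, 1.0, 0.0, -0.0, 0.106], [1, 23, -32, 1.0, 0.0, -0.0, 0.106], [1, 19, -35, 1.0, 0.0, -0.0, 0.106], [1, 15, -36, 1.0, 0.0, -0.0, 0.106], [1, 11, -38, 1.0, 0.0, -0.0, 0.106], [1, 7, -39, 1.0, 0.0, -0.0, 0.106], [1, 3.2, -39, 1.1, 0.0, -0.0, 0.106], [1, -1.0, -39, 1.1, 0.0, -0.0, 0.106], [1, -5, -39, 1.1, 0.0, -0.0, 0.106]]
```

```bash
python3 -m crank '[[1,22,-20,0,0,0,0.1],[1,26,-30,0,0,0,0.106],[1,23,-32,0,0,0,0.106],[1,19,-35,0,0,0,0.106],[1,15,-36,0,0,0,0.106],[1,11,-38,0,0,0,0.106],[1,7,-39,0,0,0,0.106],[1,3,-39,0,0,0,0.106],[1,-1,-39,0,0,0,0.106],[1,-4,-30,0,0,0,0.08],[1,0,0,0,0,0,0],[1,0,0,0,0,0,0]]'
python3 - <<'E'
from h import *
plan(.444,.101,.15,.182,40,.125,hand=1)
c=cam("wrist");im=capture("wrist");cv2.imwrite("pics/w12.png",im)
E
```

```text
t: 31.95
tcp_pos: [0.4443, 0.0972, 0.1549]
eef_rot: [3.14, 0.005, 0.169]
ft_force: [0.3, -1.0, -1.8]
gripper_width: 0.0413
now [0.4443 0.0972 0.1549] [3.14  0.005 0.169] w 0.0413 F [ 0.3 -1.  -1.8] t 31.95
[[1, 0.4, -3.8, 4.9, 0.001, 0.005, -0.013]]
```

View pics/w12.png

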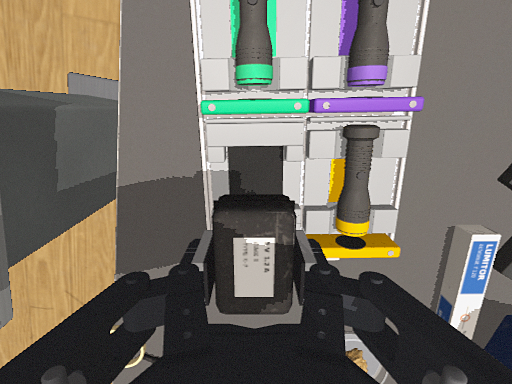

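The charger is held straight, its top face spanning rows 207–310 at column 254. I check its offset along the tool's y.

```bash
python3 - <<'E'
from h import *
c=cam("wrist");t=r.state()["tcp_pos"];d=np.array([-np.sin(.169),np.cos(.169)]);e=np.array([np.cos(.169),np.sin(.169)])
for p in[(254,205),(254,312),(214,207),(295,207)]:
    v=onz(c,p,t[2]+.003)[:2]-t[:2];print(p,"along y",(v@d).round(4),"x",(v@e).round(4))
E
python3 -m crank '[[1,0.4,-4,0,0.001,0.005,-0.013],[1,0,0,0,0,0,0],[1,0,0,25,0,0,0],[1,0,0,30,0,0,0],[1,0,0,15,0,0,0],[1,0,0,0,0,0,0],[1,0,0,0,0,0,0]]'
python3 -c "
from h import *
plan(.444,.101,.055,.182,40,.125,hand=1)"
```

```text
(254, 205) along y 0.0301 x 0.0001
(254, 312) along y -0.0311 x 0.0
(214, 207) along y 0.0291 x -0.0188
(295, 207) along y 0.0291 x 0.0195
t: 32.7
tcp_pos: [0.4466, 0.0966, 0.0829]
eef_rot: [-3.141, -0.001, 0.177]
ft_force: [0.1, 1.2, 0.1]
gripper_width: 0.0408
now [0.4466 0.0966 0.0829] [-3.141e+00 -1.000e-03  1.770e-01] w 0.0408 F [0.1 1.2 0.1] t 32.7
[[1, -1.8, -4.8, 28, -0.001, -0.001, -0.005]]
```

The offset is under 1 mm. Lowering.

```bash
python3 -m crank '[[1,-1.8,-4.8,5,0,0,-0.005],[1,0,0,0,0,0,0],[1,0,0,18,0,0,0],[1,0,0,0,0,0,0]]'
python3 -c "
from h import *
plan(.444,.101,.034,.182,45,.125,hand=1)"
```

```text
t: 33.1
tcp_pos: [0.4459, 0.1013, 0.062]
eef_rot: [3.141, -0.005, 0.181]
ft_force: [-0.5, -0.3, -1.3]
gripper_width: 0.0413
now [0.4459 0.1013 0.062 ] [ 3.141 -0.005  0.181] w 0.0413 F [-0.5 -0.3 -1.3] t 33.1
[[1, -2.1, -0.1, 28, 0.0, -0.005, -0.001]]
```

```bash
python3 -m crank '[[1,-2,0,12,0,-0.005,0],[1,0,0,10,0,0,0],[1,0,0,3,0,0,0],[1,0,0,0,0,0,0]]'
python3 -c "
from h import *
plan(.444,.101,.0345,.182,45,.125,hand=1)"
```

```text
t: 33.5
tcp_pos: [0.445, 0.1012, 0.0369]
eef_rot: [3.141, -0.002, 0.182]
ft_force: [-0.4, 0.2, -1.9]
gripper_width: 0.0414
now [0.445  0.1012 0.0369] [ 3.141e+00 -2.000e-03  1.820e-01] w 0.0414 F [-0.4  0.2 -1.9] t 33.5
[[1, -1.0, -0.0, 2.4, 0.001, -0.002, -0.0]]
```

```bash
python3 -m crank '[[1,0,0,3,0,0,0],[1,0,0,0,0,0,0]]'
python3 -m crank '[[0,0,0,0,0,0,0],[-0.35,0,0,0,0,0,0],[-0.35,0,0,0,0,0,0],[-0.35,0,0,0,0,0,0]]'
python3 -m crank '[[-0.35,0,0,-25,0,0,0],[-0.35,0,0,-40,0,0,0],[-0.35,0,0,-40,0,0,0],[-0.35,0,0,-45,0,0,0],[-0.35,0,20,-10,0,0,0],[-0.35,0,45,0,0,0,0],[-0.35,0,45,0,0,0,0],[-0.35,0,0,0,0,0,0],[-0.35,0,0,0,0,0,0]]'
python3 - <<'E'
from h import *
c=cam("wrist");im=capture("wrist");cv2.imwrite("pics/w13.png",im)
o=np.array
Y=o([-np.sin(.181),np.cos(.181)]);X=o([np.cos(.181),np.sin(.181)])
S={"torch_green":(.419,.237),"torch_violet":(.5133,.2545),"torch_yellow":(.5385,.1175)}
for q,s in list(S.items())+[("charger_block",(.444,.101))]:
  for d in trace(q,"wrist")[:5]:
    p,b,sz=cen(d["region"]);z=.026 if "torch" in q else .037
    w=onz(c,p,z)[:2]-s;
    if np.linalg.norm(w)<.05: print(q,round(d["conf"],2),"dx,dy mm",(w@X*1e3).round(1),(w@Y*1e3).round(1))
capture("top");C=cam("top");
for d in trace("glass_dish","top")[:2]:print("dish",onz(C,cen(d["region"])[0],.016).round(3))
E
```

```text
t: 33.7
tcp_pos: [0.4452, 0.1013, 0.0339]
eef_rot: [3.141, -0.003, 0.182]
ft_force: [-0.5, 0.2, -1.1]
gripper_width: 0.0412
t: 34.1
tcp_pos: [0.446, 0.1015, 0.0348]
eef_rot: [3.141, -0.004, 0.181]
ft_force: [-0.1, 0.2, 0.2]
gripper_width: 0.0577
t: 35.0
tcp_pos: [0.466, -0.0091, 0.2033]
eef_rot: [3.139, -0.008, 0.186]
ft_force: [-0.3, 1.6, -0.1]
gripper_width: 0.0575
torch_yellow 0.94 dx,dy mm 0.5 6.9
charger_block 0.93 dx,dy mm 0.7 -2.7
dish [ 0.603 -0.122  0.016]
```

View pics/w13.png

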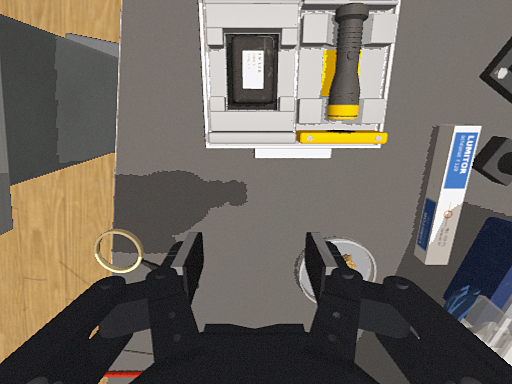

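The charger sits inside its pocket at (252,70) and the yellow torch in its saddles. One last check from the two fixed cameras before handing in.

```bash
python3 - <<'E'
from h import *
C={n:cam(n) for n in("top","scene")};I={n:capture(n) for n in C}
o=np.array;Y=o([-np.sin(.181),np.cos(.181)]);X=o([np.cos(.181),np.sin(.181)])
S={"torch_green":(.419,.237),"torch_violet":(.5133,.2545),"torch_yellow":(.5385,.1175),"charger_block":(.444,.101)}
for q,s in S.items():
  P={}
  for n in C:
    for d in trace(q,n)[:8]:
      p,b,sz=cen(d["region"]);w=onz(C[n],p,.026)[:2]-s
      if np.linalg.norm(w)<.03:
        P.setdefault(n,p);print(q,n,round(d["conf"],2),(w@X*1e3).round(1),(w@Y*1e3).round(1))
  if len(P)==2: print("  tri",tri(C["top"],P["top"],C["scene"],P["scene"])[0].round(3))
a=cv2.resize(I["top"][140:260,90:230],(640,548),interpolation=cv2.INTER_CUBIC);cv2.imwrite("pics/fin.png",a)
print(r.state()["ft_force"],r.state()["t"])
E
```

```text
torch_green top 0.75 3.0 5.0
torch_green scene 0.84 -0.3 2.7
  tri [0.42  0.241 0.026]
torch_violet top 0.51 2.7 2.8
torch_violet scene 0.96 -0.1 2.3
  tri [0.515 0.257 0.025]
torch_yellow scene 0.52 -0.2 2.2
charger_block scene 0.59 -2.0 0.8
[ 1.22982788 -0.14366471 -0.41585956] 35.85
```

View pics/fin.png

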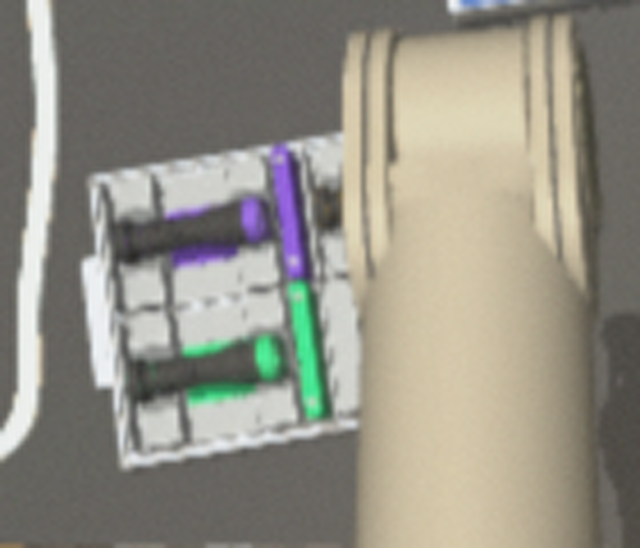

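Violet (190,228) and green (205,368) lie parallel in their saddles, rings next to their blocks. The arm hides the other two, which I saw in the wrist view just before. Handing in.

```bash
python3 -c "
from cell import ticket
print(ticket.hand_in())"
```

```text
the job is handed in; nothing more can be done
None
```

The tray is packed and the job handed in at about 36 s. All three torches lie in the inserts of their own colour with the lens at the coloured block. The charger is flat in the grey pocket. I lowered each piece into place before opening the gripper.

**Last checks:**
- **Torches:** The scene camera put all three within about 3 mm of the middle of their seats. The two fixed cameras together gave axis heights of 26 mm (green) and 25 mm (violet), against 26 mm expected.
- **Charger:** It measured within 3 mm of the middle of its pocket.
- **Glass dish:** Its measured position changed by about 2 mm from the start, which is within measuring error. I never touched it.
- **Gripper:** It was open and clear of everything at hand-in.

**Disagreements and gaps:**
- One oblique wrist view put the yellow torch 7 mm off lengthwise, while the scene camera said 2 mm. Both are inside the 12 mm limit.
- At the end the arm hid the yellow torch and the charger from the top camera. I checked those two only with the wrist and scene cameras, so I have no two-view height for them.

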